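Set out a reagent station by the timer

TASK

Set out the white station plate for the next run: stand the amber bottle in the middle of the round place at the timer's end of the plate, the white dropper bottle in the middle of the place at the opposite end, and the glass beaker in the middle of the place between them, all three upright. Then cover the beaker with the closed petri dish, laid flat and centred on its rim. Leave the timer where it is and do not knock the bottles or the beaker over.

Things in the scene. Friction and masses are not known exactly. Their poses are not given: they have to be found in the camera images.
- amber_center (a point): Brown glass screw-cap bottle with a dark cap and a paper label, 48 mm across, 98 mm tall, stands upright; loose. The body is a straight 48 mm cylinder up to about 60 mm above its foot, then narrows to a 33 mm cap. Point: on its axis, half-way up (49 mm above its foot). z is its upright axis.
- dropper_center (a point): Small white bottle with a red screw cap, 34 mm across, 75 mm tall, stands upright; loose. The body is straight up to about 40 mm above its foot, then narrows. Point: on its axis, half-way up (37.5 mm above its foot). z is its upright axis.
- beaker_center (a point): Clear glass 50 ml beaker, open at the top, 47 mm across its body and 50 mm across its rim, 66 mm tall, stands upright; loose. Point: on its axis, half-way up (33 mm above its foot). z is its upright axis.
- dish_center (a point): Closed petri dish, flat pale round disc, 61 mm across, 16 mm high (sides 59 mm across), lies flat; loose; lid and dish hold together. Point: on its axis, half-way up (8 mm above its underside). z is its upright axis.
- place_left (a point): First of three like round places in a row on a white plastic plate (82 x 242 x 9 mm, fixed to the bench, lying flat). Each place is a round recess 66 mm across and 4 mm deep with a dark rubber pad; neighbouring centres are 80 mm apart. Point: centre of the recess floor, 5 mm above the bench, at the plate's +y end (left as seen from the robot). y runs along the row, x across it, z up.
- place_mid (a point): The middle one of the three places on the plate, as place_left: centre of the recess floor; y along the row towards place_left.
- place_right (a point): The place at the plate's other end (-y, right as seen from the robot), as place_left: centre of the recess floor; y along the row.
- timer_center (a point): White bench timer with a small display and round keys, about 66 x 62 x 20 mm, lying flat and loose on the bench just beyond one end of the plate, either end; it shows which end of the plate is the timer's end. (A small fuse carton, 24 x 36 x 11 mm, lies at the other end.) Point: its centre, 10 mm above the bench.
Mind the look-alikes: they are no part of the job. What is shaped like the part that bears beaker_center but turquoise is not meant. What is shaped like the part that bears dropper_center but blue is not meant.

How it is judged (in metres and radians):
At the end, for the whole second after the job is handed in: Upright and within 13 mm of the centre of their places: amber bottle at the timer's end, dropper bottle at the other end, beaker in the middle. The petri dish lies flat on the beaker's rim, within 10 mm of centre. The timer is within 20 mm of its start (((y of timer_center in the frame of place_mid above 0 m and horizontal distance between amber_center and place_left below 0.013 m and horizontal distance between dropper_center and place_right below 0.013 m) or (y of timer_center in the frame of place_mid below 0 m and horizontal distance between amber_center and place_right below 0.013 m and horizontal distance between dropper_center and place_left below 0.013 m)) and horizontal distance between beaker_center and place_mid below 0.013 m and angle between each of amber_center, dropper_center, beaker_center's own z axis and vertical below 0.06 rad and z of amber_center in the frame of place_mid between 0.045 and 0.0515 m and z of dropper_center in the frame of place_mid between 0.0335 and 0.04 m and z of beaker_center in the frame of place_mid between 0.029 and 0.0355 m and horizontal distance between dish_center and beaker_center below 0.01 m and z of dish_center in the frame of place_mid between 0.069 and 0.078 m and angle between dish_center's own z axis and vertical below 0.08 rad and distance of timer_center from where it was at the start of the episode below 0.02 m); the robot touches nothing.
It fails at once if a bottle or the beaker is knocked over (angle between any of amber_center, dropper_center, beaker_center's own z axis and vertical above 0.7 rad).
It fails at once if the timer is moved away (distance of timer_center from where it was at the start of the episode above 0.03 m).
It also fails if it takes over 99 s, if anything falls off the work surface, if the arm or the gripper's body presses on something with over 40 N, if the wrist force passes 120 N, or if a joint passes its speed limit or range.

ROBOT

A 6-joint arm with a two-finger parallel gripper is mounted at the origin on a cart in front of the work surface, level with it; the furniture and walls round the work are solid. World frame = base frame: x ahead of the robot, y to its left, z up, the work surface at z = 0. Lengths are in m, angles in degrees, forces in N, time in s.
With the tool pointing down it reaches from about 0.4 to 0.825 m from the base axis. Payload 7 kg.
Tool frame: the origin (TCP) lies on the centre line of the jaws, within the pads' length; the fingertips stand r.tip_reach ahead of it and the grasp point (between the pads) is the TCP (r.tip_reach is the distance from the TCP to the fingertips, in m); z points along the fingers, y is the line along which they close (so a half turn about z gives the same grasp; the last joint's range is limited). The gripper opens to 88 mm and grips with 3 to 60 N. Pads are 19 mm wide; open, the fingers measure 130 mm over their backs; the gripper's body (78 mm by 193 mm) begins 47 mm behind the grasp point.
Start: joints at [92.481, 20.546, 0.682, 0, -70.136, -16.507], TCP at [0.164, 0.655, 0.246] pointing down, gripper open.
Joint ranges: [-176.03, 176.03], [-82.01, 121.73], [-58.28, 71.71], [-173.87, 95.51], [-174.79, -0.11], [-173.66, 173.66]. Speed limits (degrees/s): [136.94, 136.94, 172.46, 180, 180, 180].

INTERFACE

Orientations are given as [roll, pitch, yaw] about the fixed x, y, z axes, in that order (R = Rz(yaw) Ry(pitch) Rx(roll)).
In Python, from plant import sensors, cams, r gives the robot as it stands.
- The arm moves only by the tool drive_tool, never from a script. Its argument "rows" is a list of rows, each an object of numbers: "fingers": the gripper's target within -1 to 1 (fully open at 1, half-way at 0, shut at -1); "x", "y", "z": the shift along the tool's x, y, z in m; "spin": the turn about the tool's z in rad. A call has 1 to 10 rows; each row is the pose to reach, as a shift and turn from the pose commanded when the call began, along the tool's axes at that moment; what a row does not reach only later rows make up. A row lasts 1/8 s, in which the tool goes at most 62.5 mm and 10.7 degrees, less where a joint would pass 70% of its speed; a pose out of reach is approached as far as the arm can. A call with a gripper value outside its range is refused whole. The fingers move at their own pace and stop on an object; "newtons" is the grip in N (left out, the last holds). Time passes only in rows, so rows that repeat a pose let the fingers close. It gives the time, the measured TCP pose, the force, the opening and the grip force at its end, in the units of the state.
- sensors.get_state(): the state, without advancing time (a new reading comes with each control period).
- cams.capture(name): name is "scene" or "side" or "wrist"; returns a dict with "pixels" (384x512x3 uint8, red, green, blue), "intrinsics" (3x3 intrinsics, pixels), "k1" (the pictures are not rectified: a ray, as slopes to the right and down, at radius r is drawn at 1 + k1 r^2 times it, then the intrinsics apply), "eye" and "orientation" of the camera in the world; the wrist camera has in their place "T_tool_cam" (4x4, takes a point from camera to tool coordinates, whose origin is the TCP and whose axes are the flange's). Camera axes: x right, y up, looking along -z (the intrinsics and any distortion apply to the point x, -y, -z); pixel columns grow to the right and rows downward; lengths in m; the calibration is good to about 2 mm. A picture is of the moment at which its call begins: read the wrist's pose just before it. There is no depth.
- r.close_job(): hands the job in; it is judged then, once.
The state is a dict: "time_s": time; "joints": joint angles; "qd": joint speeds; "joint_torque": joint torques, N m; "tcp_pos": TCP position; "eef_rot": TCP orientation; "contact_force": force on the tool from outside, world axes, zero at the start; "moment": the same for the moment, N m; "gripper_width": finger opening in m; "gripper_force": force on a finger pad.
Only numpy, scipy, OpenCV 4.12 (cv2) and the standard library are available. Lean on these libraries where they do the work, as an engineer would, in place of code of your own. Each camera call takes 0.05 s, during which the arm holds its last target. There are 200 camera calls.

## Working session

There is one attempt and no reset: what is moved stays moved. The work goes in short steps, Python scripts to look and compute and a tool call to move; the robot and the scene stay as the last step left them, time stands still between calls to the robot, and variables do not carry over. Pictures are saved under pics/ and viewed, at most 14 in all, crops included, and the job is handed in when it is done.

Besides the shell and the picture viewer there is one more tool, called after "Call:" by a JSON object that holds its "fn" and its "kwargs". drive_tool: Moves the arm, as the interface text tells. Its arguments: {"type":"object","properties":{"rows":{"type":"array"},"newtons":{"type":"number"}},"required":["rows"]}

```bash
ls; mkdir -p pics; cat > h.py <<'E'
import numpy as np, cv2
from plant import sensors, cams, r
from scipy.spatial.transform import Rotation as R
def snap(n,f):
    s=sensors.get_state(); c=cams.capture(n); cv2.imwrite(f,c['pixels'][:,:,::-1]); 
    return s,c
E
python3 - <<'E'
from h import *
import pickle
d={}
for n in('scene','side','wrist'):
    s,c=snap(n,f'pics/{n}0.png'); d[n]=(s,c)
    print(n,{k:(np.round(v,4).tolist() if not isinstance(v,str) else v) for k,v in c.items() if k!='pixels'})
pickle.dump(d,open('d0.pkl','wb')); print(s, r.tip_reach)
E
```

```text
pics
scene {'intrinsics': [[391.7862, 0.0, 255.397], [0.0, 391.7862, 185.8482], [0.0, 0.0, 1.0]], 'k1': -0.0103, 'eye': [0.0825, 0.5004, 0.6738], 'orientation': [50.2637, -0.1198, -138.9048]}
side {'intrinsics': [[446.4393, 0.0, 260.6159], [0.0, 446.4393, 192.6171], [0.0, 0.0, 1.0]], 'k1': -0.0311, 'eye': [-0.0392, -0.2252, 0.9018], 'orientation': [37.0444, 0.6235, -75.1448]}
wrist {'intrinsics': [[290.0052, 0.0, 254.1739], [0.0, 290.0052, 191.4937], [0.0, 0.0, 1.0]], 'k1': -0.0729, 'T_tool_cam': [[0.0007, 0.9639, 0.2662, 0.0734], [1.0, -0.001, 0.001, 0.0], [0.0012, 0.2662, -0.9639, -0.1385], [0.0, 0.0, 0.0, 1.0]]}
{'time_s': 0.1, 'joints': array([ 9.24838212e+01,  2.05883875e+01,  6.40155253e-01, -1.74351448e-02,
       -7.01376631e+01, -1.65053418e+01]), 'qd': array([ 0.09032307,  0.01836924,  0.09796224, -0.07090965,  0.06892774,
       -0.00997636]), 'joint_torque': array([-1.14636037e-03, -5.84160197e+01,  2.93752617e+01,  7.01575130e+00,
        1.01533189e-02, -4.96433904e-05]), 'tcp_pos': array([0.16348744, 0.6544802 , 0.244714  ]), 'eef_rot': array([ 1.79912987e+02, -8.68976815e-03, -1.40274501e+01]), 'contact_force': array([ 0.22898704, -0.07609206,  0.0842224 ]), 'moment': array([-0.01178464, -0.0206433 , -0.07847568]), 'gripper_force': 0.0, 'gripper_width': 0.08761316484587638} 0.019
```

View pics/scene0.png

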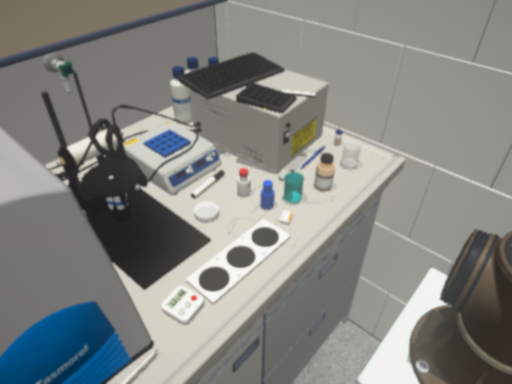

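View pics/side0.png

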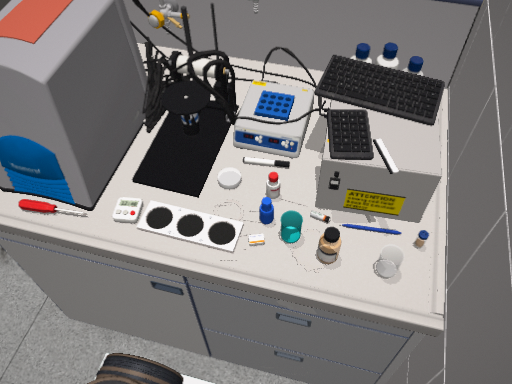

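The scene and side views both show the same layout. Side-view pixels:
- plate places at (159,217), (190,225) and (222,233)
- timer at (127,209), so the timer's end is +y (left)
- carton at (257,239)
- dish at (229,178)
- white red-capped dropper at (273,186). The blue look-alike is at (266,210).
- turquoise look-alike beaker at (291,227). The clear beaker is at (388,262).
- amber bottle at (329,245)

I'll confirm these in one enlarged crop and measure.

```bash
cat >> h.py <<'E'
def ray(c,uv,s=None):
    K=c['intrinsics']; p=np.array([(uv[0]-K[0,2])/K[0,0],(uv[1]-K[1,2])/K[1,1]])
    q=p.copy()
    for _ in range(20): q=p/(1+c['k1']*(q@q))
    d=np.array([q[0],-q[1],-1.])
    if 'eye' in c: return np.array(c['eye']),R.from_euler('xyz',c['orientation'],degrees=True).apply(d)
    T=np.array(c['T_tool_cam']); Rt=R.from_euler('xyz',s['eef_rot'],degrees=True)
    return s['tcp_pos']+Rt.apply(T[:3,3]), Rt.apply(T[:3,:3]@d)
def onz(c,uv,z,s=None):
    o,d=ray(c,uv,s); return o+d*(z-o[2])/d[2]
def proj(c,P,s=None):
    if 'eye' in c: o=np.array(c['eye']);M=R.from_euler('xyz',c['orientation'],degrees=True).as_matrix()
    else:
        T=np.array(c['T_tool_cam']); Rt=R.from_euler('xyz',s['eef_rot'],degrees=True)
        o=s['tcp_pos']+Rt.apply(T[:3,3]); M=Rt.as_matrix()@T[:3,:3]
    v=M.T@(np.array(P)-o); q=np.array([v[0],-v[1]])/-v[2]; q*=1+c['k1']*(q@q)
    K=c['intrinsics']; return np.array([K[0,0]*q[0]+K[0,2],K[1,1]*q[1]+K[1,2]])
E
python3 - <<'E'
from h import *
import pickle
d=pickle.load(open('d0.pkl','rb'))
for n,pts in {'side':dict(L=((159,217),.005),M=((190,225),.005),Rr=((222,233),.005),timer=((127,209),.02),dish=((229,177),.016),cap=((273,177),.075),blue=((266,203),.075),amb=((332,234),.098),turq=((292,219),.066),beak=((391,256),.066)),
 'scene':dict(L=((214,278),.005),M=((240,257),.005),Rr=((265,237),.005),timer=((183,302),.02),dish=((207,210),.016),cap=((243,173),.075),blue=((267,184),.075),amb=((327,158),.098),turq=((294,177),.066),beak=((352,147),.066))}.items():
    for k,(uv,z) in pts.items(): print(n,k,onz(d[n][1],uv,z).round(3))
im=cv2.imread('pics/side0.png')[140:290,90:440]; cv2.imwrite('pics/crop1.png',cv2.resize(im,None,fx=2.28,fy=2.28,interpolation=3))
im=cv2.imread('pics/wrist0.png');
E
```

```text
side L [0.48  0.178 0.005]
side M [0.477 0.097 0.005]
side Rr [0.475 0.015 0.005]
side timer [0.473 0.256 0.02 ]
side dish [0.633 0.047 0.016]
side cap [ 0.614 -0.073  0.075]
side blue [ 0.536 -0.076  0.075]
side amb [ 0.477 -0.235  0.098]
side turq [ 0.514 -0.142  0.066]
side beak [ 0.474 -0.365  0.066]
scene L [0.478 0.176 0.005]
scene M [0.475 0.099 0.005]
scene Rr [0.472 0.018 0.005]
scene timer [0.473 0.262 0.02 ]
scene dish [0.63  0.051 0.016]
scene cap [ 0.611 -0.061  0.075]
scene blue [ 0.539 -0.067  0.075]
scene amb [ 0.473 -0.224  0.098]
scene turq [ 0.512 -0.141  0.066]
scene beak [ 0.472 -0.354  0.066]
```

View pics/crop1.png

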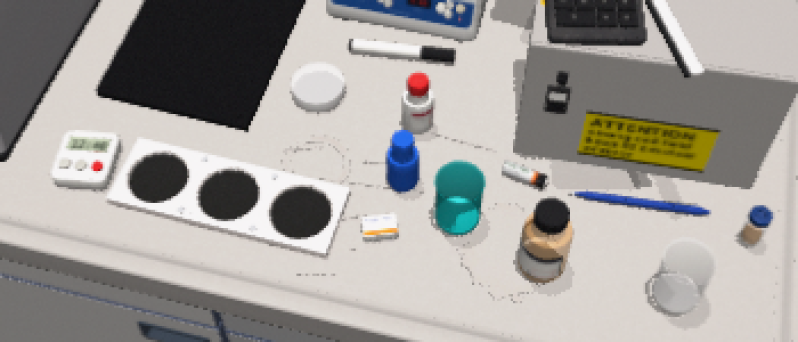

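View pics/wrist0.png

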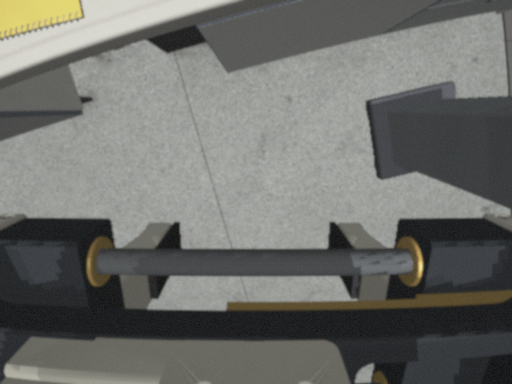

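The crop at about 2.3× confirms the choices:
- **Dropper:** the white red-capped bottle at crop (418,105). The blue one at (402,160) is the look-alike.
- **Beaker:** the clear one at crop (682,278). The turquoise one at (459,198) is the look-alike.
- **Amber bottle:** at crop (546,240).
- **Dish:** at crop (318,87).
- **Timer:** at crop (86,158), on the left. The carton at (380,227) is on the right.

The wrist view shows only floor, so the arm is off to the side of the bench. I'll check obstacle extents for the transit.

```bash
python3 - <<'E'
from h import *
import pickle
d=pickle.load(open('d0.pkl','rb'))
def tri(a,b):
    o1,d1=ray(d['side'][1],a);o2,d2=ray(d['scene'][1],b)
    A=np.c_[d1,-d2];t=np.linalg.lstsq(A,o2-o1,rcond=None)[0]
    p,q=o1+t[0]*d1,o2+t[1]*d2; return ((p+q)/2).round(3),np.linalg.norm(p-q).round(3)
S=d['side'][1];C=d['scene'][1]
print('left box foot',onz(S,(62,225),0),onz(S,(142,110),0),onz(S,(0,190),0))
print('left box scene foot',onz(C,(157,350),0))
print('att box foot',onz(S,(316,205),0),onz(S,(428,222),0))
print('att box top left front',tri((324,158),(279,112)), tri((434,172),(328,82)))
print('balance foot',onz(S,(236,146),0),onz(S,(302,152),0)); print('balance top',onz(S,(240,130),.06))
print('pen',onz(S,(268,162),.008)); print('bench edge',onz(S,(200,245),0),onz(S,(400,297),0))
print('smallbottle',onz(S,(422,238),.02))
for n,a,b in [('amb cap',(332,234),(327,158)),('cap',(273,177),(243,173)),('beak',(391,256),(352,147)),('dish',(229,177),(207,210))]: print(n,tri(a,b))
print('left box top',[onz(S,p,.35).round(2).tolist() for p in [(60,190),(140,70),(0,120)]])
E
```

```text
left box foot [0.40119089 0.4007665  0.        ] [0.82552761 0.37828666 0.        ] [ 4.56677426e-01  6.15140391e-01 -1.11022302e-16]
left box scene foot [0.44445966 0.35135877 0.        ]
att box foot [ 0.61317198 -0.18385809  0.        ] [ 0.63070006 -0.45464779  0.        ]
att box top left front (array([ 0.6  , -0.186,  0.194]), np.float64(0.006)) (array([ 0.608, -0.411,  0.198]), np.float64(0.005))
balance foot [0.75470075 0.06562453 0.        ] [ 7.77703387e-01 -1.14595318e-01 -1.11022302e-16]
balance top [0.75971138 0.05265626 0.06      ]
pen [ 0.7133404  -0.03570482  0.008     ]
bench edge [0.43325618 0.0564942  0.        ] [ 4.18716994e-01 -4.03915147e-01  1.11022302e-16]
smallbottle [ 0.56755316 -0.43788147  0.02      ]
amb cap (array([ 0.481, -0.235,  0.09 ]), np.float64(0.003))
cap (array([ 0.622, -0.071,  0.064]), np.float64(0.002))
beak (array([ 0.479, -0.367,  0.057]), np.float64(0.002))
dish (array([0.635, 0.048, 0.012]), np.float64(0.002))
left box top [[0.29, 0.19, 0.35], [0.6, 0.2, 0.35], [0.4, 0.39, 0.35]]
```

Call:
{"fn": "drive_tool", "kwargs": {"rows": [{"y": 0.06, "z": -0.01}, {"y": 0.12, "z": -0.02}, {"y": 0.18, "z": -0.03}, {"y": 0.24, "z": -0.04}, {"y": 0.255, "z": -0.05}, {"x": 0.059, "y": 0.259, "z": -0.05, "spin": 0.14}, {"x": 0.116, "y": 0.271, "z": -0.05, "spin": 0.28}, {"x": 0.171, "y": 0.292, "z": -0.05, "spin": 0.42}, {"x": 0.223, "y": 0.319, "z": -0.05, "spin": 0.56}, {"x": 0.271, "y": 0.354, "z": -0.05, "spin": 0.7}]}}

```text
invalid input
```

Call:
{"fn": "drive_tool", "kwargs": {"rows": [{"fingers": 1, "x": 0, "y": 0.06, "z": -0.01, "spin": 0}, {"fingers": 1, "x": 0, "y": 0.12, "z": -0.02, "spin": 0}, {"fingers": 1, "x": 0, "y": 0.18, "z": -0.03, "spin": 0}, {"fingers": 1, "x": 0, "y": 0.24, "z": -0.04, "spin": 0}, {"fingers": 1, "x": 0, "y": 0.255, "z": -0.05, "spin": 0}, {"fingers": 1, "x": 0.059, "y": 0.259, "z": -0.05, "spin": 0.14}, {"fingers": 1, "x": 0.116, "y": 0.271, "z": -0.05, "spin": 0.28}, {"fingers": 1, "x": 0.171, "y": 0.292, "z": -0.05, "spin": 0.42}, {"fingers": 1, "x": 0.223, "y": 0.319, "z": -0.05, "spin": 0.56}, {"fingers": 1, "x": 0.271, "y": 0.354, "z": -0.05, "spin": 0.7}]}}

```text
time_s: 1.4
tcp_pos: [0.3422, 0.2447, 0.2956]
eef_rot: [-180.0, -0.0, -54.4]
contact_force: [1.3, 0.9, -0.1]
gripper_width: 0.0875
gripper_force: 0.0
```

```bash
cat >> h.py <<'E'
def go(*wps):
    "print tool-axis shifts from the present pose to world (x,y,z,yaw)"
    s=sensors.get_state(); p=s['tcp_pos']; yw=np.radians(s['eef_rot'][2]); 
    for w in wps:
        d=np.array(w[:3])-p; c,n=np.cos(yw),np.sin(yw)
        sp=-(np.radians(w[3])-yw); sp=(sp+np.pi)%(2*np.pi)-np.pi
        print(w,'->',np.round([c*d[0]+n*d[1], n*d[0]-c*d[1], -d[2], sp],4),'rows>=',np.ceil(max(np.linalg.norm(d)/.0625,abs(sp)/.187)))
E
python3 -c "
from h import *
go((.42,.07,.28,-75),(.475,-.12,.25,-90))"
```

```text
(0.42, 0.07, 0.28, -75) -> [0.1873 0.0385 0.0156 0.3598] rows>= 4.0
(0.475, -0.12, 0.25, -90) -> [0.3738 0.1044 0.0456 0.6216] rows>= 7.0
```

Call:
{"fn": "drive_tool", "kwargs": {"rows": [{"fingers": 1, "x": 0.047, "y": 0.01, "z": 0.004, "spin": 0.09}, {"fingers": 1, "x": 0.094, "y": 0.02, "z": 0.008, "spin": 0.18}, {"fingers": 1, "x": 0.14, "y": 0.03, "z": 0.012, "spin": 0.27}, {"fingers": 1, "x": 0.187, "y": 0.038, "z": 0.016, "spin": 0.36}, {"fingers": 1, "x": 0.24, "y": 0.057, "z": 0.024, "spin": 0.43}, {"fingers": 1, "x": 0.29, "y": 0.075, "z": 0.032, "spin": 0.5}, {"fingers": 1, "x": 0.335, "y": 0.091, "z": 0.04, "spin": 0.57}, {"fingers": 1, "x": 0.374, "y": 0.104, "z": 0.046, "spin": 0.622}, {"fingers": 1, "x": 0.374, "y": 0.104, "z": 0.046, "spin": 0.622}]}}

```text
time_s: 2.52
tcp_pos: [0.4759, -0.1206, 0.2484]
eef_rot: [179.9, -0.0, -90.0]
contact_force: [-0.8, 0.4, -0.5]
gripper_width: 0.0879
gripper_force: 0.0
```

```bash
python3 - <<'E'
from h import *
import pickle
d=snap('wrist','pics/w1.png'); pickle.dump(d,open('w1.pkl','wb')); s,c=d; print(s['tcp_pos'],s['eef_rot'])
for n,P in dict(amb=(.475,-.23,.098),beak=(.475,-.36,.066),M=(.477,.097,.005),R=(.475,.016,.005),turq=(.513,-.141,.066),drop=(.615,-.068,.075)).items(): print(n,proj(c,P,s).round())
E
```

```text
[ 0.47590037 -0.12055023  0.2484172 ] [ 1.79865845e+02 -3.02043086e-02 -9.00210723e+01]
amb [257.  71.]
beak [257. -62.]
M [254. 305.]
R [256. 259.]
turq [222. 159.]
drop [136. 223.]
```

View pics/w1.png

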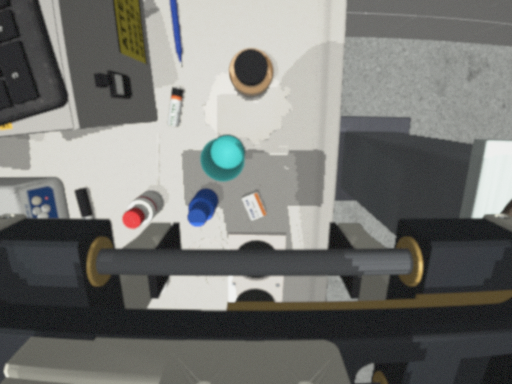

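The wrist view from above shows the amber cap at (252,71), turquoise at (223,157), the dropper's red cap at (134,218), the carton at (254,207) and place_right at about (256,259). I'll measure the amber cap by mask.

```bash
python3 - <<'E'
from h import *
import pickle
s,c=pickle.load(open('w1.pkl','rb')); im=c['pixels'].astype(int)
def cen(m,box):
    x0,y0,x1,y1=box; k=np.zeros(m.shape,np.uint8);k[y0:y1,x0:x1]=m[y0:y1,x0:x1]
    n,l,st,ce=cv2.connectedComponentsWithStats(k); i=1+np.argmax(st[1:,4]); return ce[i],st[i]
g=im.max(2)
ce,st=cen(g<60,(215,35,295,110)); print('cap',ce,st,onz(c,ce,.098,s))
ce2,st2=cen((im[...,0]>150)&(im[...,1]<90),(100,190,180,240)); print('red',ce2,st2,onz(c,ce2,.075,s))
go((.474,-.235,.2,-90))
E
```

```text
cap [250.56354916  67.35491607] [235  51  32  34 834] [ 0.48076757 -0.23307215  0.098     ]
red [131.75925926 218.71296296] [124 211  17  16 216] [ 0.61966011 -0.07324093  0.075     ]
(0.474, -0.235, 0.2, -90) -> [0.1155 0.0018 0.0488 0.0013] rows>= 3.0
```

Call:
{"fn": "drive_tool", "kwargs": {"rows": [{"fingers": 1, "x": 0.057, "y": -0.003, "z": 0.0, "spin": 0}, {"fingers": 1, "x": 0.1135, "y": -0.005, "z": 0.0, "spin": 0}, {"fingers": 1, "x": 0.1135, "y": -0.005, "z": 0.05, "spin": 0}, {"fingers": 1, "x": 0.1135, "y": -0.005, "z": 0.1, "spin": 0}, {"fingers": 1, "x": 0.1135, "y": -0.005, "z": 0.15, "spin": 0}, {"fingers": 1, "x": 0.1135, "y": -0.005, "z": 0.18, "spin": 0}, {"fingers": 1, "x": 0.1135, "y": -0.005, "z": 0.192, "spin": 0}, {"fingers": 1, "x": 0.1135, "y": -0.005, "z": 0.192, "spin": 0}]}}

```text
time_s: 3.58
tcp_pos: [0.4813, -0.2312, 0.0576]
eef_rot: [180.0, -0.0, -89.7]
contact_force: [0.2, 0.1, 0.5]
gripper_width: 0.0877
gripper_force: 0.0
```

Call:
{"fn": "drive_tool", "kwargs": {"rows": [{"fingers": 0.3, "x": 0, "y": 0, "z": 0, "spin": 0}, {"fingers": 0.1, "x": 0, "y": 0, "z": 0, "spin": 0}, {"fingers": 0.0, "x": 0, "y": 0, "z": 0, "spin": 0}, {"fingers": -0.3, "x": 0, "y": 0, "z": 0, "spin": 0}, {"fingers": -0.3, "x": 0, "y": 0, "z": 0, "spin": 0}, {"fingers": -0.3, "x": 0, "y": 0, "z": 0, "spin": 0}], "newtons": 15}}

```text
time_s: 4.32
tcp_pos: [0.4808, -0.2319, 0.0577]
eef_rot: [180.0, -0.0, -89.8]
contact_force: [-0.8, 0.6, 3.8]
gripper_width: 0.0471
gripper_force: 15.0
```

```bash
python3 -c "
from h import *
go((.481,-.234,.16,-90),(.478,.175,.2,-90),(.478,.175,.062,-90))"
```

```text
(0.481, -0.234, 0.16, -90) -> [ 0.0021 -0.0002 -0.1023  0.004 ] rows>= 2.0
(0.478, 0.175, 0.2, -90) -> [-0.4069  0.0012 -0.1423  0.004 ] rows>= 7.0
(0.478, 0.175, 0.062, -90) -> [-0.4069  0.0012 -0.0043  0.004 ] rows>= 7.0
```

Call:
{"fn": "drive_tool", "kwargs": {"rows": [{"fingers": -0.3, "x": 0, "y": 0, "z": -0.04, "spin": 0}, {"fingers": -0.3, "x": 0, "y": 0, "z": -0.09, "spin": 0}, {"fingers": -0.3, "x": 0, "y": 0, "z": -0.14, "spin": 0}, {"fingers": -0.3, "x": -0.06, "y": 0, "z": -0.15, "spin": 0}, {"fingers": -0.3, "x": -0.12, "y": 0, "z": -0.15, "spin": 0}, {"fingers": -0.3, "x": -0.18, "y": 0, "z": -0.15, "spin": 0}, {"fingers": -0.3, "x": -0.24, "y": 0, "z": -0.15, "spin": 0}, {"fingers": -0.3, "x": -0.3, "y": 0, "z": -0.15, "spin": 0}, {"fingers": -0.3, "x": -0.355, "y": 0, "z": -0.15, "spin": 0}, {"fingers": -0.3, "x": -0.407, "y": 0.001, "z": -0.15, "spin": 0}]}}

```text
time_s: 5.58
tcp_pos: [0.478, 0.1773, 0.2075]
eef_rot: [-180.0, 0.0, -89.7]
contact_force: [0.8, -0.0, -1.2]
gripper_width: 0.0469
gripper_force: 15.0
```

```bash
python3 - <<'E'
from h import *
import pickle
cams.capture('side');cams.capture('side')
d=snap('wrist','pics/w2.png'); pickle.dump(d,open('w2.pkl','wb')); s,c=d; print(s['tcp_pos'],s['eef_rot'],s['gripper_width'])
def pads(c,s,box):
    g=c['pixels'].max(2); k=np.zeros(g.shape,np.uint8);x0,y0,x1,y1=box;k[y0:y1,x0:x1]=g[y0:y1,x0:x1]<70
    n,l,st,ce=cv2.connectedComponentsWithStats(k)
    for i in range(1,n):
        if st[i,4]>150:
            cs,_=cv2.findContours((l==i).astype(np.uint8),0,1); h=cv2.convexHull(cs[0])
            w=np.array([onz(c,p[0],.005,s)[:2] for p in h]); (cx,cy),rad=cv2.minEnclosingCircle(w.astype(np.float32)*1000)
            e=cv2.fitEllipse(h)[0] if len(h)>5 else None
            print(st[i],np.round([cx,cy,rad],1),onz(c,e,.005,s).round(4) if e else '')
d0=pickle.load(open('d0.pkl','rb'))
print('side');pads(d0['side'][1],None,(142,200,240,250))
print('scene');pads(d0['scene'][1],None,(195,222,285,295))
print('wrist',[proj(c,(.475,y,.005),s).round() for y in(.177,.097,.017)]);pads(c,s,(180,0,340,240))
E
```

```text
[0.47852105 0.17942817 0.20726678] [-1.79972922e+02  4.07430965e-02 -8.95537197e+01] 0.04698684305023857
side
[147 208  25  21 403] [477.9 176.8  30.4] [0.4777 0.1769 0.005 ]
[178 215  25  21 423] [477.   97.2  30.4] [0.4763 0.0967 0.005 ]
[209 222  26  22 444] [474.8  16.7  30.6] [0.4744 0.0167 0.005 ]
scene
wrist [array([259., 171.]), array([260., 102.]), array([261.,  26.])]
[ 233    0   56   55 2494] [474.6  16.2  30.2] [0.4748 0.016  0.005 ]
[ 233   74   52   55 2239] [476.4  96.6  29.8] [0.4765 0.0961 0.005 ]
[180 112   7 118 590] [569.1 180.5  72.3] [0.5698 0.2389 0.005 ]
[ 231  146   51   49 1871] [478.1 176.7  30.2] [0.4783 0.1756 0.005 ]
```

View pics/w2.png

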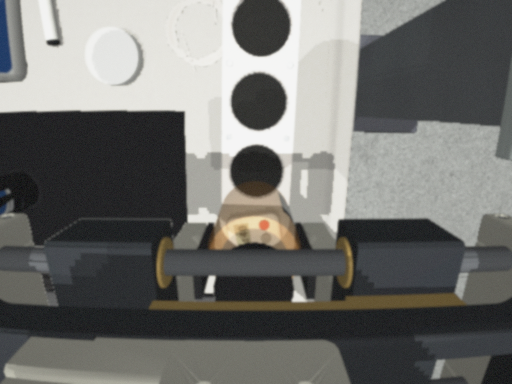

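The wrist view shows the three pads at (261,25), (259,102) and (256,170), with the amber bottle held at (258,240). The dish is at (113,55). The pad centres from the wrist and side views agree within 1 mm: L (478,176.7), M (476.5,96.7), R (474.7,16.5) mm.

Call:
{"fn": "drive_tool", "kwargs": {"rows": [{"fingers": -0.3, "x": 0.002, "y": 0, "z": 0.05, "spin": 0}, {"fingers": -0.3, "x": 0.002, "y": 0, "z": 0.1, "spin": 0}, {"fingers": -0.3, "x": 0.002, "y": 0, "z": 0.125, "spin": 0}, {"fingers": -0.3, "x": 0.002, "y": 0, "z": 0.125, "spin": 0}, {"fingers": -0.3, "x": 0.002, "y": 0, "z": 0.125, "spin": 0}, {"fingers": -0.3, "x": 0.002, "y": 0, "z": 0.125, "spin": 0}]}}

```text
time_s: 6.48
tcp_pos: [0.4792, 0.1736, 0.084]
eef_rot: [-179.9, 0.1, -89.8]
contact_force: [-0.1, 0.2, -1.3]
gripper_width: 0.0468
gripper_force: 15.0
```

```bash
python3 - <<'E'
from h import *
for _ in range(6): cams.capture('side'); s=sensors.get_state(); print(s['tcp_pos'].round(4),s['eef_rot'].round(2))
E
```

```text
[0.4791 0.1736 0.0839] [-1.7989e+02  9.0000e-02 -8.9770e+01]
[0.4789 0.1736 0.0837] [-1.7991e+02  8.0000e-02 -8.9770e+01]
[0.4788 0.1735 0.0835] [-1.7992e+02  7.0000e-02 -8.9770e+01]
[0.4787 0.1734 0.0833] [-1.7994e+02  5.0000e-02 -8.9770e+01]
[0.4786 0.1734 0.0831] [-1.7996e+02  4.0000e-02 -8.9770e+01]
[0.4785 0.1733 0.083 ] [-1.7997e+02  3.0000e-02 -8.9770e+01]
```

Call:
{"fn": "drive_tool", "kwargs": {"rows": [{"fingers": -0.3, "x": -0.0035, "y": 0, "z": 0.01, "spin": 0}, {"fingers": -0.3, "x": -0.0035, "y": 0, "z": 0.016, "spin": 0}, {"fingers": -0.3, "x": -0.0035, "y": 0, "z": 0.02, "spin": 0}, {"fingers": -0.3, "x": -0.0035, "y": 0, "z": 0.021, "spin": 0}, {"fingers": -0.3, "x": -0.0035, "y": 0, "z": 0.021, "spin": 0}, {"fingers": -0.3, "x": -0.0035, "y": 0, "z": 0.021, "spin": 0}, {"fingers": -0.3, "x": -0.0035, "y": 0, "z": 0.021, "spin": 0}]}}

```text
time_s: 7.65
tcp_pos: [0.4778, 0.1765, 0.062]
eef_rot: [179.9, -0.0, -89.8]
contact_force: [-6.6, -0.7, 11.3]
gripper_width: 0.047
gripper_force: 15.0
```

Call:
{"fn": "drive_tool", "kwargs": {"rows": [{"fingers": 0.2, "x": 0, "y": 0, "z": -0.001, "spin": 0}, {"fingers": 0.4, "x": 0, "y": 0, "z": -0.001, "spin": 0}, {"fingers": 0.7, "x": 0, "y": 0, "z": -0.001, "spin": 0}, {"fingers": 0.7, "x": 0, "y": 0, "z": -0.001, "spin": 0}, {"fingers": 0.7, "x": 0, "y": 0, "z": -0.03, "spin": 0}, {"fingers": 0.7, "x": 0, "y": 0, "z": -0.08, "spin": 0}, {"fingers": 0.7, "x": 0, "y": 0, "z": -0.13, "spin": 0}, {"fingers": 1, "x": 0, "y": 0, "z": -0.18, "spin": 0}, {"fingers": 1, "x": 0.05, "y": 0, "z": -0.19, "spin": 0}]}}

```text
time_s: 8.78
tcp_pos: [0.4805, 0.1286, 0.2552]
eef_rot: [-179.7, 0.2, -89.6]
contact_force: [1.3, -1.1, -0.2]
gripper_width: 0.0859
gripper_force: 0.0
```

```bash
python3 -c "
from h import *
go((.479,-.24,.25,-90))"
```

```text
(0.479, -0.24, 0.25, -90) -> [0.3686 0.0043 0.0052 0.0077] rows>= 6.0
```

Call:
{"fn": "drive_tool", "kwargs": {"rows": [{"fingers": 1, "x": 0.06, "y": 0.002, "z": 0, "spin": 0}, {"fingers": 1, "x": 0.12, "y": 0.002, "z": 0, "spin": 0}, {"fingers": 1, "x": 0.18, "y": 0.002, "z": 0, "spin": 0}, {"fingers": 1, "x": 0.24, "y": 0.002, "z": 0, "spin": 0}, {"fingers": 1, "x": 0.3, "y": 0.002, "z": 0, "spin": 0}, {"fingers": 1, "x": 0.35, "y": 0.002, "z": 0, "spin": 0}, {"fingers": 1, "x": 0.37, "y": 0.002, "z": 0, "spin": 0}, {"fingers": 1, "x": 0.37, "y": 0.002, "z": 0, "spin": 0}, {"fingers": 1, "x": 0.37, "y": 0.002, "z": 0, "spin": 0}, {"fingers": 1, "x": 0.37, "y": 0.002, "z": 0, "spin": 0}]}}

```text
time_s: 10.02
tcp_pos: [0.4782, -0.2425, 0.2517]
eef_rot: [-180.0, 0.0, -89.7]
contact_force: [1.4, 0.4, 0.8]
gripper_width: 0.0876
gripper_force: 0.0
```

```bash
python3 - <<'E'
from h import *
import pickle
for _ in range(3): cams.capture('side')
d=snap('wrist','pics/w3.png'); pickle.dump(d,open('w3.pkl','wb')); s,c=d; print(s['tcp_pos'],s['eef_rot'])
im=cv2.imread('pics/w3.png')[:240,130:380]; cv2.imwrite('pics/w3c.png',cv2.resize(im,None,fx=2.4,fy=2.4,interpolation=3))
print(proj(c,(.475,-.36,.066),s))
E
```

```text
[ 0.47828213 -0.24259272  0.25175277] [-1.79978392e+02 -1.99368017e-03 -8.97025440e+01]
[259.791581    67.32840588]
```

View pics/w3c.png

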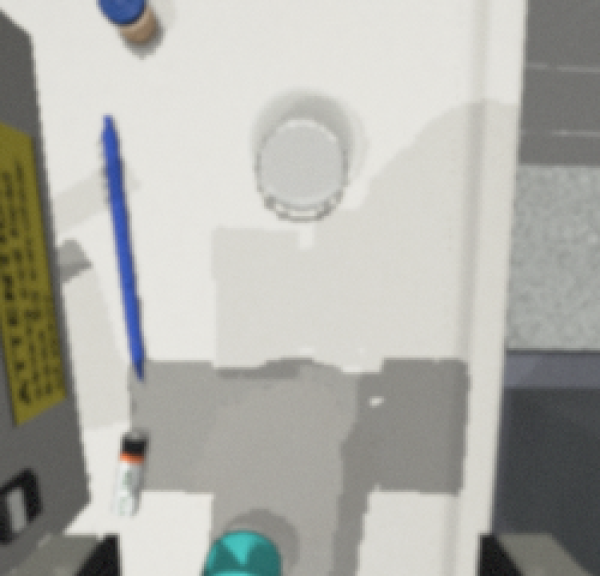

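The crop shows the clear beaker with its base disc centred at crop (302,163) and its rim circle at about (304,143). The pen and the small vial are clear of it.

```bash
python3 - <<'E'
from h import *
import pickle
s,c=pickle.load(open('w3.pkl','rb'))
f=lambda p:(130+p[0]/2.4-.3,p[1]/2.4-.3)
print(onz(c,f((302,163)),.002,s),onz(c,f((304,143)),.066,s))
for P in[(.4785,-.363,.066),(.4785,-.363,.002)]:
    u=proj(c,P,s);v=proj(c,(P[0]+.025,P[1],P[2]),s);w=proj(c,(P[0],P[1]-.025,P[2]),s); print([((q[0]-130)*2.4,q[1]*2.4) for q in(u,v,w)])
E
```

```text
[ 0.47936133 -0.36851791  0.002     ] [ 0.47865558 -0.36799003  0.066     ]
[(np.float64(303.5517095867342), np.float64(154.32437971114834)), (np.float64(246.32186982069345), np.float64(154.11318050417475)), (np.float64(303.98381696650733), np.float64(93.39191682176981))]
[(np.float64(302.8468371157108), np.float64(173.31589777966983)), (np.float64(255.29418677789943), np.float64(173.11428118823653)), (np.float64(303.1978083857718), np.float64(122.93248708898834))]
```

Call:
{"fn": "drive_tool", "kwargs": {"rows": [{"fingers": 1, "x": 0.06, "y": -0.001, "z": 0.0, "spin": 0.005}, {"fingers": 1, "x": 0.1255, "y": -0.001, "z": 0.0, "spin": 0.005}, {"fingers": 1, "x": 0.1255, "y": -0.001, "z": 0.05, "spin": 0.005}, {"fingers": 1, "x": 0.1255, "y": -0.001, "z": 0.1, "spin": 0.005}, {"fingers": 1, "x": 0.1255, "y": -0.001, "z": 0.15, "spin": 0.005}, {"fingers": 1, "x": 0.1255, "y": -0.001, "z": 0.2, "spin": 0.005}, {"fingers": 1, "x": 0.1255, "y": -0.001, "z": 0.216, "spin": 0.005}, {"fingers": 1, "x": 0.1255, "y": -0.001, "z": 0.216, "spin": 0.005}, {"fingers": 1, "x": 0.1255, "y": -0.001, "z": 0.216, "spin": 0.005}]}}

```text
time_s: 11.35
tcp_pos: [0.4811, -0.3693, 0.0376]
eef_rot: [-179.8, -0.1, -90.0]
contact_force: [0.6, -0.4, 1.8]
gripper_width: 0.0871
gripper_force: 0.0
```

Call:
{"fn": "drive_tool", "kwargs": {"rows": [{"fingers": 0.3, "x": 0, "y": 0, "z": 0, "spin": 0}, {"fingers": 0.1, "x": 0, "y": 0, "z": 0, "spin": 0}, {"fingers": 0.0, "x": 0, "y": 0, "z": 0, "spin": 0}, {"fingers": -0.3, "x": 0, "y": 0, "z": 0, "spin": 0}, {"fingers": -0.3, "x": 0, "y": 0, "z": 0, "spin": 0}, {"fingers": -0.3, "x": 0, "y": 0, "z": 0, "spin": 0}, {"fingers": -0.3, "x": 0, "y": 0, "z": 0, "spin": 0}], "newtons": 12}}

```text
time_s: 12.22
tcp_pos: [0.4795, -0.3688, 0.0356]
eef_rot: [180.0, -0.0, -90.1]
contact_force: [-0.7, 0.5, 1.7]
gripper_width: 0.0485
gripper_force: 11.9
```

Call:
{"fn": "drive_tool", "kwargs": {"rows": [{"fingers": -0.3, "x": 0, "y": 0, "z": -0.03, "spin": 0}, {"fingers": -0.3, "x": 0, "y": 0, "z": -0.08, "spin": 0}, {"fingers": -0.3, "x": 0, "y": 0, "z": -0.13, "spin": 0}, {"fingers": -0.3, "x": -0.06, "y": 0, "z": -0.15, "spin": 0}, {"fingers": -0.3, "x": -0.12, "y": 0, "z": -0.15, "spin": 0}, {"fingers": -0.3, "x": -0.18, "y": 0, "z": -0.15, "spin": 0}, {"fingers": -0.3, "x": -0.24, "y": 0, "z": -0.15, "spin": 0}, {"fingers": -0.3, "x": -0.3, "y": 0, "z": -0.15, "spin": 0}, {"fingers": -0.3, "x": -0.36, "y": 0, "z": -0.15, "spin": 0}, {"fingers": -0.3, "x": -0.42, "y": 0, "z": -0.15, "spin": 0}]}}

```text
time_s: 13.48
tcp_pos: [0.4797, 0.0532, 0.1858]
eef_rot: [-180.0, 0.0, -90.0]
contact_force: [1.4, -0.9, -1.6]
gripper_width: 0.0487
gripper_force: 11.9
```

Call:
{"fn": "drive_tool", "kwargs": {"rows": [{"fingers": -0.3, "x": -0.045, "y": 0.002, "z": 0, "spin": 0}, {"fingers": -0.3, "x": -0.045, "y": 0.002, "z": 0, "spin": 0}, {"fingers": -0.3, "x": -0.045, "y": 0.002, "z": 0, "spin": 0}, {"fingers": -0.3, "x": -0.045, "y": 0.002, "z": 0, "spin": 0}, {"fingers": -0.3, "x": -0.045, "y": 0.002, "z": 0, "spin": 0}, {"fingers": -0.3, "x": -0.045, "y": 0.002, "z": 0, "spin": 0}]}}

```text
time_s: 14.22
tcp_pos: [0.4781, 0.0956, 0.1856]
eef_rot: [-180.0, -0.0, -90.1]
contact_force: [0.2, -0.8, -0.6]
gripper_width: 0.0485
gripper_force: 11.9
```

```bash
python3 - <<'E'
from h import *
import pickle
for _ in range(3): cams.capture('side')
d=snap('wrist','pics/w4.png'); pickle.dump(d,open('w4.pkl','wb')); s,c=d; print(s['tcp_pos'],s['eef_rot'],s['gripper_width'])
go((.4765,.0967,.06,-90))
E
```

```text
[0.47810187 0.09593787 0.18559235] [-1.79995624e+02  4.32743012e-03 -9.00900313e+01] 0.04846958364988711
(0.4765, 0.0967, 0.06, -90) -> [-0.0006  0.0016  0.1256 -0.0014] rows>= 3.0
```

Call:
{"fn": "drive_tool", "kwargs": {"rows": [{"fingers": -0.3, "x": 0, "y": 0.0015, "z": 0.05, "spin": 0}, {"fingers": -0.3, "x": 0, "y": 0.0015, "z": 0.1, "spin": 0}, {"fingers": -0.3, "x": 0, "y": 0.0015, "z": 0.13, "spin": 0}, {"fingers": -0.3, "x": 0, "y": 0.0015, "z": 0.138, "spin": 0}, {"fingers": -0.3, "x": 0, "y": 0.0015, "z": 0.143, "spin": 0}, {"fingers": -0.3, "x": 0, "y": 0.0015, "z": 0.145, "spin": 0}, {"fingers": -0.3, "x": 0, "y": 0.0015, "z": 0.145, "spin": 0}, {"fingers": -0.3, "x": 0, "y": 0.0015, "z": 0.145, "spin": 0}, {"fingers": -0.3, "x": 0, "y": 0.0015, "z": 0.145, "spin": 0}]}}

```text
time_s: 15.55
tcp_pos: [0.4768, 0.0963, 0.041]
eef_rot: [-180.0, 0.0, -90.1]
contact_force: [0.5, -0.2, 0.1]
gripper_width: 0.049
gripper_force: 11.9
```

Call:
{"fn": "drive_tool", "kwargs": {"rows": [{"fingers": 0.15, "x": 0, "y": 0, "z": 0.0005, "spin": 0}, {"fingers": 0.4, "x": 0, "y": 0, "z": 0.0005, "spin": 0}, {"fingers": 0.7, "x": 0, "y": 0, "z": 0.0005, "spin": 0}, {"fingers": 0.7, "x": 0, "y": 0, "z": 0.0005, "spin": 0}, {"fingers": 0.7, "x": 0, "y": 0, "z": -0.03, "spin": 0}, {"fingers": 0.7, "x": 0, "y": 0, "z": -0.08, "spin": 0}, {"fingers": 0.7, "x": 0, "y": 0, "z": -0.14, "spin": 0}, {"fingers": 0.7, "x": 0.0, "y": -0.03, "z": -0.19, "spin": 0}, {"fingers": 0.7, "x": 0.03, "y": -0.08, "z": -0.21, "spin": 0}, {"fingers": 0.7, "x": 0.05, "y": -0.125, "z": -0.21, "spin": 0}]}}

```text
time_s: 16.8
tcp_pos: [0.6039, 0.0456, 0.2534]
eef_rot: [-179.7, 0.1, -90.0]
contact_force: [-0.1, 0.6, -0.7]
gripper_width: 0.0744
gripper_force: 0.0
```

Call:
{"fn": "drive_tool", "kwargs": {"rows": [{"fingers": 1, "x": 0.0, "y": 0, "z": 0, "spin": 0}, {"fingers": 1, "x": 0.0, "y": 0, "z": 0, "spin": 0}, {"fingers": 1, "x": 0.0, "y": 0, "z": 0, "spin": 0}, {"fingers": 1, "x": 0.0, "y": 0, "z": 0, "spin": 0}]}}

```text
time_s: 17.3
tcp_pos: [0.601, 0.0466, 0.251]
eef_rot: [-180.0, 0.0, -90.0]
contact_force: [-0.4, 0.2, -0.1]
gripper_width: 0.0874
gripper_force: 0.0
```

```bash
python3 - <<'E'
from h import *
import pickle
for _ in range(3): cams.capture('side')
d=snap('wrist','pics/w5.png'); pickle.dump(d,open('w5.pkl','wb')); s,c=d; print(s['tcp_pos'],s['eef_rot'])
im=c['pixels'].astype(int); m=((im[...,0]>140)&(im[...,1]<90)&(im[...,2]<90)).astype(np.uint8); m[230:]=0
n,l,st,ce=cv2.connectedComponentsWithStats(m)
for i in range(1,n):
    if st[i,4]>60: print(st[i],ce[i],onz(c,ce[i],.074,s))
snap('side','pics/s5.png'); a=cv2.imread('pics/s5.png')[140:270,90:350]
b=cv2.imread('pics/w5.png')
a=cv2.resize(a,None,fx=384/130/1.0,fy=384/130,interpolation=3)[:, :700]
cv2.imwrite('pics/s5c.png',cv2.resize(a,(700,384)))
E
```

```text
[0.60125871 0.04649147 0.25096756] [-1.79965674e+02  1.42110964e-02 -9.00154692e+01]
[228  56  19  22 253] [237.06719368  66.80237154] [ 0.62073129 -0.0701475   0.074     ]
```

View pics/w5.png

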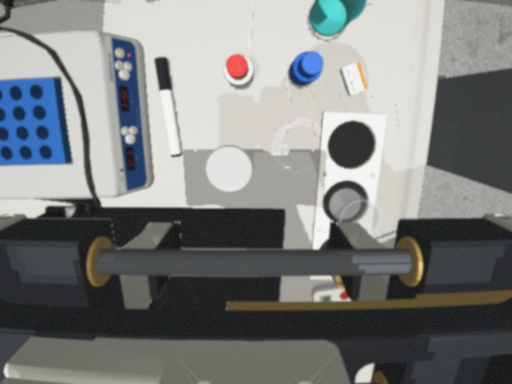

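View pics/s5c.png

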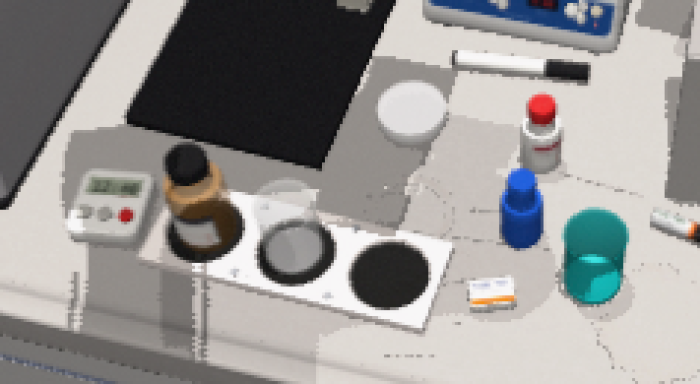

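The wrist view shows the dropper's red cap at (237,67), the blue look-alike at (308,68) and the dish at (229,169). The side crop shows the amber bottle standing in the timer-end place, the beaker standing in the middle place, and the timer unmoved. Next is the dropper, with a half-closed grip so the fingers clear the blue bottle.

Call:
{"fn": "drive_tool", "kwargs": {"rows": [{"fingers": 0.36, "x": 0.06, "y": -0.01, "z": 0.0, "spin": 0}, {"fingers": 0.36, "x": 0.1175, "y": -0.0195, "z": 0.0, "spin": 0}, {"fingers": 0.36, "x": 0.1175, "y": -0.0195, "z": 0.03, "spin": 0}, {"fingers": 0.36, "x": 0.1175, "y": -0.0195, "z": 0.06, "spin": 0}, {"fingers": 0.36, "x": 0.1175, "y": -0.0195, "z": 0.11, "spin": 0}, {"fingers": 0.36, "x": 0.1175, "y": -0.0195, "z": 0.16, "spin": 0}, {"fingers": 0.36, "x": 0.1175, "y": -0.0195, "z": 0.2, "spin": 0}, {"fingers": 0.36, "x": 0.1175, "y": -0.0195, "z": 0.215, "spin": 0}, {"fingers": 0.36, "x": 0.1175, "y": -0.0195, "z": 0.215, "spin": 0}, {"fingers": 0.36, "x": 0.1175, "y": -0.0195, "z": 0.215, "spin": 0}]}}

```text
time_s: 18.8
tcp_pos: [0.6222, -0.0713, 0.0374]
eef_rot: [-179.8, 0.0, -90.0]
contact_force: [0.4, 0.1, 0.5]
gripper_width: 0.0597
gripper_force: 0.0
```

Call:
{"fn": "drive_tool", "kwargs": {"rows": [{"fingers": 0.1, "x": 0, "y": 0, "z": 0, "spin": 0}, {"fingers": -0.1, "x": 0, "y": 0, "z": 0, "spin": 0}, {"fingers": -0.2, "x": 0, "y": 0, "z": 0, "spin": 0}, {"fingers": -0.5, "x": 0, "y": 0, "z": 0, "spin": 0}, {"fingers": -0.5, "x": 0, "y": 0, "z": 0, "spin": 0}, {"fingers": -0.5, "x": 0, "y": 0, "z": 0, "spin": 0}, {"fingers": -0.5, "x": 0, "y": 0, "z": 0, "spin": 0}], "newtons": 12}}

```text
time_s: 19.68
tcp_pos: [0.6208, -0.0715, 0.0358]
eef_rot: [180.0, -0.0, -90.1]
contact_force: [-1.2, 0.2, 4.5]
gripper_width: 0.0323
gripper_force: 12.0
```

```bash
python3 - <<'E'
from h import *
import pickle
go((.4747,.0165,.15,-90))
s,c=pickle.load(open('w5.pkl','rb')); im=c['pixels']
m=(im.min(2)>185).astype(np.uint8); k=np.zeros_like(m); k[140:200,200:260]=m[140:200,200:260]
n,l,st,ce=cv2.connectedComponentsWithStats(k); i=1+np.argmax(st[1:,4]); print(st[i],ce[i])
cs,_=cv2.findContours((l==i).astype(np.uint8),0,1); e=cv2.minEnclosingCircle(max(cs,key=cv2.contourArea)); print(e, onz(c,e[0],.014,s),onz(c,ce[i],.016,s))
E
```

```text
(0.4747, 0.0165, 0.15, -90) -> [-0.0878  0.1462 -0.1142 -0.001 ] rows>= 4.0
[ 200  140   60   52 2112] [228.62784091 163.15340909]
((229.5, 157.1666717529297), 34.13138198852539) [0.63549859 0.03237065 0.014     ] [0.6366271 0.0399157 0.016    ]
```

Call:
{"fn": "drive_tool", "kwargs": {"rows": [{"fingers": -0.5, "x": 0, "y": 0, "z": -0.03, "spin": 0}, {"fingers": -0.5, "x": 0, "y": 0, "z": -0.08, "spin": 0}, {"fingers": -0.5, "x": 0, "y": 0, "z": -0.13, "spin": 0}, {"fingers": -0.5, "x": 0, "y": 0, "z": -0.15, "spin": 0}, {"fingers": -0.5, "x": -0.03, "y": 0.05, "z": -0.15, "spin": 0}, {"fingers": -0.5, "x": -0.06, "y": 0.1, "z": -0.15, "spin": 0}, {"fingers": -0.5, "x": -0.088, "y": 0.146, "z": -0.15, "spin": 0}, {"fingers": -0.5, "x": -0.088, "y": 0.146, "z": -0.15, "spin": 0}, {"fingers": -0.5, "x": -0.088, "y": 0.146, "z": -0.15, "spin": 0}, {"fingers": -0.5, "x": -0.088, "y": 0.146, "z": -0.15, "spin": 0}]}}

```text
time_s: 20.92
tcp_pos: [0.4758, 0.0165, 0.1854]
eef_rot: [180.0, -0.0, -90.1]
contact_force: [-0.2, -0.8, 0.0]
gripper_width: 0.0324
gripper_force: 12.0
```

Call:
{"fn": "drive_tool", "kwargs": {"rows": [{"fingers": -0.5, "x": 0, "y": 0, "z": 0.05, "spin": 0}, {"fingers": -0.5, "x": 0, "y": 0, "z": 0.09, "spin": 0}, {"fingers": -0.5, "x": 0, "y": 0, "z": 0.12, "spin": 0}, {"fingers": -0.5, "x": 0, "y": 0, "z": 0.135, "spin": 0}, {"fingers": -0.5, "x": 0, "y": 0, "z": 0.135, "spin": 0}, {"fingers": -0.5, "x": 0, "y": 0, "z": 0.135, "spin": 0}, {"fingers": -0.5, "x": 0, "y": 0, "z": 0.135, "spin": 0}, {"fingers": -0.5, "x": 0, "y": 0, "z": 0.135, "spin": 0}]}}

```text
time_s: 21.92
tcp_pos: [0.4754, 0.0169, 0.0512]
eef_rot: [-179.9, 0.0, -90.1]
contact_force: [1.1, 0.3, -0.0]
gripper_width: 0.0323
gripper_force: 12.0
```

Call:
{"fn": "drive_tool", "kwargs": {"rows": [{"fingers": -0.5, "x": 0, "y": 0.001, "z": 0.005, "spin": 0}, {"fingers": -0.5, "x": 0, "y": 0.001, "z": 0.008, "spin": 0}, {"fingers": -0.5, "x": 0, "y": 0.001, "z": 0.01, "spin": 0}, {"fingers": -0.5, "x": 0, "y": 0.001, "z": 0.01, "spin": 0}, {"fingers": -0.5, "x": 0, "y": 0.001, "z": 0.01, "spin": 0}, {"fingers": -0.5, "x": 0, "y": 0.001, "z": 0.01, "spin": 0}]}}

```text
time_s: 22.68
tcp_pos: [0.4739, 0.0167, 0.0406]
eef_rot: [180.0, -0.0, -90.1]
contact_force: [-2.6, 0.5, 5.7]
gripper_width: 0.0326
gripper_force: 12.0
```

Call:
{"fn": "drive_tool", "kwargs": {"rows": [{"fingers": -0.1, "x": 0, "y": 0, "z": 0, "spin": 0}, {"fingers": 0.1, "x": 0, "y": 0, "z": 0, "spin": 0}, {"fingers": 0.4, "x": 0, "y": 0, "z": 0, "spin": 0}, {"fingers": 0.4, "x": 0, "y": 0, "z": 0, "spin": 0}, {"fingers": 0.4, "x": 0, "y": 0, "z": -0.03, "spin": 0}, {"fingers": 0.4, "x": 0, "y": 0, "z": -0.08, "spin": 0}, {"fingers": 1, "x": 0, "y": 0, "z": -0.14, "spin": 0}, {"fingers": 1, "x": -0.03, "y": -0.04, "z": -0.17, "spin": 0}, {"fingers": 1, "x": -0.05, "y": -0.09, "z": -0.17, "spin": 0}, {"fingers": 1, "x": -0.055, "y": -0.125, "z": -0.17, "spin": 0}]}}

```text
time_s: 23.92
tcp_pos: [0.6009, 0.0729, 0.211]
eef_rot: [-179.9, 0.0, -90.0]
contact_force: [-1.1, -0.6, 0.0]
gripper_width: 0.0876
gripper_force: 0.0
```

Call:
{"fn": "drive_tool", "kwargs": {"rows": [{"fingers": 1, "x": 0.0, "y": 0, "z": 0, "spin": 0}, {"fingers": 1, "x": 0.0, "y": 0, "z": 0, "spin": 0}, {"fingers": 1, "x": 0.0, "y": 0, "z": 0, "spin": 0}]}}

```text
time_s: 24.3
tcp_pos: [0.5982, 0.0713, 0.2108]
eef_rot: [180.0, 0.0, -90.1]
contact_force: [-0.6, 0.4, -0.5]
gripper_width: 0.0875
gripper_force: 0.0
```

```bash
python3 - <<'E'
from h import *
import pickle
s,c=pickle.load(open('w5.pkl','rb')); print('w5',onz(c,(229,169),.014,s))
for _ in range(3): cams.capture('side')
d=snap('wrist','pics/w6.png'); pickle.dump(d,open('w6.pkl','wb')); s,c=d; print(s['tcp_pos'],s['eef_rot'])
u=proj(c,(.635,.048,.014),s); print(u)
x,y=map(int,u); 
g=cv2.GaussianBlur(cv2.cvtColor(c['pixels'],7),(3,3),0)[max(0,y-50):y+50,x-50:x+50]
h=cv2.HoughCircles(g,cv2.HOUGH_GRADIENT,1,60,param1=60,param2=10,minRadius=20,maxRadius=34)
if h is not None:
    for q in h[0]: p=(q[0]+x-50,q[1]+max(0,y-50)); print(p,q[2],onz(c,p,.014,s))
E
```

```text
w5 [0.63649102 0.04806059 0.014     ]
[0.59858142 0.07152334 0.21110429] [-1.79960942e+02  1.81088409e-02 -9.00483759e+01]
[224.57008363 154.42645743]
(np.float32(222.5), np.float32(154.5)) 25.4 [0.63741349 0.04808157 0.014     ]
```

View pics/w6.png

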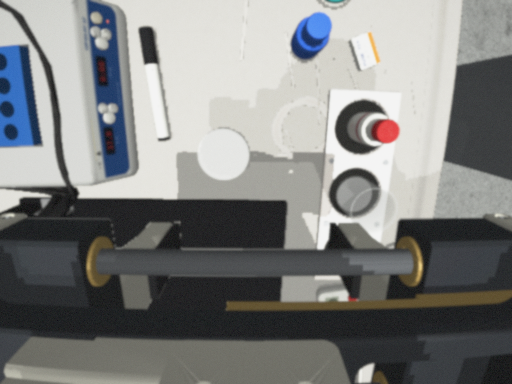

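The wrist view shows the dish at (222,154), the dropper standing in place_right at (362,128) with its cap at (385,130), and the beaker in the middle place. I'll check the balance clearance before the descent.

```bash
python3 - <<'E'
from h import *
import pickle
s,c=pickle.load(open('w6.pkl','rb'))
for z in(0,.03,.07): print(z,onz(c,(136,160),z,s).round(3),onz(c,(125,70),z,s).round(3))
go((.6365,.048,.1,-90),(.6365,.048,.022,-90))
E
```

```text
0 [0.746 0.056 0.   ] [ 0.749 -0.049  0.   ]
0.03 [0.734 0.052 0.03 ] [ 0.737 -0.044  0.03 ]
0.07 [0.717 0.045 0.07 ] [ 0.719 -0.039  0.07 ]
(0.6365, 0.048, 0.1, -90) -> [ 0.0235 -0.0379  0.111  -0.0009] rows>= 2.0
(0.6365, 0.048, 0.022, -90) -> [ 0.0235 -0.0379  0.189  -0.0009] rows>= 4.0
```

The balance edge could be close, so I'll grasp the dish closing along y (yaw −180), which keeps the gripper body away from it.

Call:
{"fn": "drive_tool", "kwargs": {"rows": [{"fingers": 1, "x": 0.0235, "y": -0.038, "z": 0, "spin": 0.18}, {"fingers": 1, "x": 0.0235, "y": -0.038, "z": 0, "spin": 0.36}, {"fingers": 1, "x": 0.0235, "y": -0.038, "z": 0, "spin": 0.54}, {"fingers": 1, "x": 0.0235, "y": -0.038, "z": 0, "spin": 0.72}, {"fingers": 1, "x": 0.0235, "y": -0.038, "z": 0, "spin": 0.9}, {"fingers": 1, "x": 0.0235, "y": -0.038, "z": 0, "spin": 1.08}, {"fingers": 1, "x": 0.0235, "y": -0.038, "z": 0, "spin": 1.26}, {"fingers": 1, "x": 0.0235, "y": -0.038, "z": 0, "spin": 1.44}, {"fingers": 1, "x": 0.0235, "y": -0.038, "z": 0.03, "spin": 1.57}, {"fingers": 1, "x": 0.0235, "y": -0.038, "z": 0.06, "spin": 1.57}]}}

```text
time_s: 25.75
tcp_pos: [0.637, 0.0482, 0.1506]
eef_rot: [180.0, 0.1, 179.9]
contact_force: [-0.0, -0.2, -0.7]
gripper_width: 0.0876
gripper_force: 0.0
```

Call:
{"fn": "drive_tool", "kwargs": {"rows": [{"fingers": 1, "x": 0, "y": 0, "z": 0.05, "spin": 0}, {"fingers": 1, "x": 0, "y": 0, "z": 0.09, "spin": 0}, {"fingers": 1, "x": 0, "y": 0, "z": 0.12, "spin": 0}, {"fingers": 1, "x": 0, "y": 0, "z": 0.12, "spin": 0}, {"fingers": 1, "x": 0, "y": 0, "z": 0.12, "spin": 0}, {"fingers": 1, "x": 0, "y": 0, "z": 0.12, "spin": 0}]}}

```text
time_s: 26.5
tcp_pos: [0.6373, 0.0478, 0.0318]
eef_rot: [-180.0, 0.1, -180.0]
contact_force: [-1.4, -1.9, 6.3]
gripper_width: 0.0873
gripper_force: 3.2
```

```bash
python3 -c "
from h import *
go((.6365,.048,.0225,-180))"
```

```text
(0.6365, 0.048, 0.0225, -180) -> [0.0008 0.0002 0.0093 0.0002] rows>= 1.0
```

Contact of about 6 N with the tips at 13 mm is unexpected, so I'll look before closing.

```bash
python3 - <<'E'
from h import *
s,c=snap('wrist','pics/w7.png')
for _ in range(4): cams.capture('side'); s=sensors.get_state(); print(s['tcp_pos'].round(4),s['contact_force'].round(1),s['gripper_force'],s['gripper_width'],s['moment'].round(2))
a=cv2.imread('pics/w7.png'); s,c=snap('side','pics/s7.png'); b=cv2.imread('pics/s7.png')[120:230,150:330]
b=cv2.resize(b,(400,244),interpolation=3); o=np.zeros((560,512,3),np.uint8); o[:300]=a[:300]; o[305:549,:400]=b; cv2.imwrite('pics/c7.png',o)
E
```

```text
[0.6372 0.0478 0.0318] [-1.  -1.8  6.1] 3.1496529327705503 0.0876074670913902 [-0.31  0.38  0.06]
[0.6373 0.0478 0.0318] [-1.5 -1.6  6.3] 3.1482311384752393 0.0876566270022245 [-0.3   0.45  0.09]
[0.6372 0.0478 0.0318] [-1.6 -2.   5.7] 3.1484033027663827 0.08742920982262649 [-0.34  0.49  0.1 ]
[0.6372 0.0478 0.0318] [-1.4 -1.9  6.4] 3.148363991640508 0.08726012914301468 [-0.31  0.51  0.09]
```

View pics/c7.png

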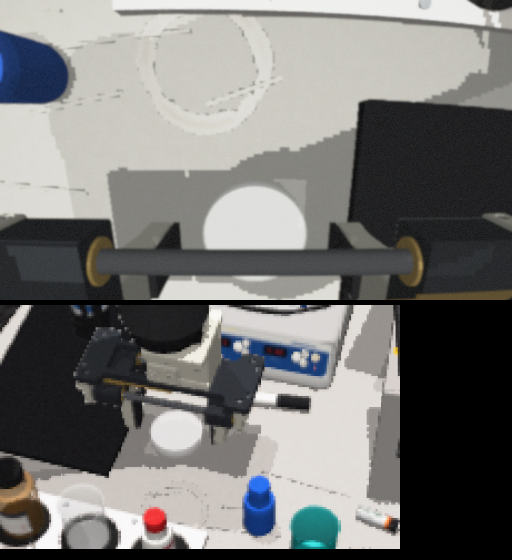

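The wrist view shows the dish centred between the fingers at (255,235). The black slab's edge is at column 360, under the +y finger, so that finger rests on the slab, which is about 12 mm thick. I'll locate the slab's edge.

```bash
python3 - <<'E'
from h import *
import pickle
c=cams.capture('wrist'); s=sensors.get_state()
for z in (0,.012): print('w7 edge',onz(c,(358,103),z,s).round(4),onz(c,(350,195),z,s).round(4))
s2,c2=pickle.load(open('w2.pkl','rb'))
print('w2',onz(c2,(185,112),.012,s2).round(4),onz(c2,(100,113),.012,s2).round(4))
s6,c6=pickle.load(open('w6.pkl','rb'))
im=c6['pixels'].max(2); ed=[]
for x in range(110,285,15):
    col=im[160:230,x]; k=np.where(col<40)[0]; 
    if len(k): ed.append((x,160+k[0],onz(c6,(x,160+k[0]),.012,s6)[:2].round(4).tolist()))
print(ed)
print('dish w7',onz(c,(255,235),.014,s))
E
```

```text
w7 edge [0.5618 0.1068 0.    ] [0.6165 0.1067 0.    ]
w7 edge [0.5621 0.1026 0.012 ] [0.6129 0.1026 0.012 ]
w2 [0.5586 0.1084 0.012 ] [0.657  0.1088 0.012 ]
[(110, np.int64(200), [0.7799, 0.1043]), (125, np.int64(200), [0.7606, 0.1043]), (140, np.int64(200), [0.7415, 0.1042]), (155, np.int64(201), [0.7227, 0.1055]), (170, np.int64(201), [0.704, 0.1054]), (185, np.int64(201), [0.6854, 0.1054]), (200, np.int64(201), [0.6669, 0.1054]), (215, np.int64(201), [0.6485, 0.1054]), (230, np.int64(201), [0.6301, 0.1053]), (245, np.int64(202), [0.6118, 0.1066]), (260, np.int64(202), [0.5935, 0.1066]), (275, np.int64(202), [0.5752, 0.1066])]
dish w7 [0.63675982 0.04812131 0.014     ]
```

Call:
{"fn": "drive_tool", "kwargs": {"rows": [{"fingers": 1, "x": 0, "y": 0, "z": -0.025, "spin": 0}, {"fingers": 0.82, "x": -0.001, "y": -0.007, "z": -0.025, "spin": 0}, {"fingers": 0.82, "x": -0.001, "y": -0.007, "z": -0.025, "spin": 0}, {"fingers": 0.82, "x": -0.001, "y": -0.007, "z": -0.025, "spin": 0}, {"fingers": 0.82, "x": -0.001, "y": -0.007, "z": -0.025, "spin": 0}, {"fingers": 0.82, "x": -0.001, "y": -0.007, "z": -0.025, "spin": 0}]}}

```text
time_s: 27.6
tcp_pos: [0.6378, 0.0411, 0.0552]
eef_rot: [-180.0, -0.0, 180.0]
contact_force: [1.0, 0.0, -0.5]
gripper_width: 0.0795
gripper_force: 0.0
```

```bash
python3 -c "
from h import *
go((.6365,.041,.0225,-180))"
```

```text
(0.6365, 0.041, 0.0225, -180) -> [ 0.0013 -0.0001  0.0327 -0.0001] rows>= 1.0
```

Call:
{"fn": "drive_tool", "kwargs": {"rows": [{"fingers": 0.82, "x": 0.001, "y": 0, "z": 0.015, "spin": 0}, {"fingers": 0.82, "x": 0.001, "y": 0, "z": 0.024, "spin": 0}, {"fingers": 0.82, "x": 0.001, "y": 0, "z": 0.027, "spin": 0}, {"fingers": 0.82, "x": 0.001, "y": 0, "z": 0.027, "spin": 0}]}}

```text
time_s: 28.1
tcp_pos: [0.6368, 0.041, 0.0281]
eef_rot: [-180.0, -0.0, 180.0]
contact_force: [0.2, -0.1, 1.2]
gripper_width: 0.0797
gripper_force: 0.0
```

No contact with the tips at 9 mm, so this is clear. I'll finish the descent and close.

Call:
{"fn": "drive_tool", "kwargs": {"rows": [{"fingers": 0.82, "x": 0, "y": 0, "z": 0.003, "spin": 0}, {"fingers": 0.82, "x": 0, "y": 0, "z": 0.0055, "spin": 0}, {"fingers": 0.82, "x": 0, "y": 0, "z": 0.0055, "spin": 0}, {"fingers": 0.6, "x": 0, "y": 0, "z": 0.0055, "spin": 0}, {"fingers": 0.4, "x": 0, "y": 0, "z": 0.0055, "spin": 0}, {"fingers": 0.1, "x": 0, "y": 0, "z": 0.0055, "spin": 0}, {"fingers": 0.1, "x": 0, "y": 0, "z": 0.0055, "spin": 0}, {"fingers": 0.1, "x": 0, "y": 0, "z": 0.0055, "spin": 0}], "newtons": 10}}

```text
time_s: 29.1
tcp_pos: [0.6371, 0.0411, 0.0232]
eef_rot: [180.0, 0.0, 180.0]
contact_force: [-0.9, 1.0, 1.6]
gripper_width: 0.0589
gripper_force: 10.0
```

```bash
python3 - <<'E'
from h import *
for _ in range(3): c=cams.capture('wrist')
s=sensors.get_state(); print(s['tcp_pos'],s['contact_force'],s['gripper_width'],s['gripper_force'])
im=c['pixels']; cv2.imwrite('pics/w8.png',im[:,:,::-1])
m=(im.min(2)>205).astype(np.uint8)[190:250,190:330]; ys,xs=np.where(m); print(xs.min()+190,xs.max()+190,ys.min()+190,[onz(c,(255,ys.min()+190),.016,s).round(4)])
E
```

```text
[0.63709028 0.0411127  0.02319663] [-0.24448508  0.39958231  0.93859912] 0.05859947954422295 10.000114738941193
204 304 191 [array([0.607 , 0.0413, 0.016 ])]
```

Call:
{"fn": "drive_tool", "kwargs": {"rows": [{"fingers": 0.1, "x": 0, "y": 0, "z": -0.03, "spin": 0}, {"fingers": 0.1, "x": 0, "y": 0, "z": -0.09, "spin": 0}, {"fingers": 0.1, "x": 0, "y": 0, "z": -0.15, "spin": -0.15}, {"fingers": 0.1, "x": 0.01, "y": 0, "z": -0.19, "spin": -0.32}, {"fingers": 0.1, "x": 0.04, "y": 0.01, "z": -0.2, "spin": -0.5}, {"fingers": 0.1, "x": 0.07, "y": 0.02, "z": -0.2, "spin": -0.68}, {"fingers": 0.1, "x": 0.1, "y": 0.03, "z": -0.2, "spin": -0.86}, {"fingers": 0.1, "x": 0.13, "y": 0.04, "z": -0.2, "spin": -1.04}, {"fingers": 0.1, "x": 0.15, "y": 0.05, "z": -0.2, "spin": -1.22}, {"fingers": 0.1, "x": 0.16, "y": 0.055, "z": -0.2, "spin": -1.4}]}}

```text
time_s: 30.5
tcp_pos: [0.4759, 0.0963, 0.2233]
eef_rot: [-180.0, 0.0, -99.4]
contact_force: [-0.1, 0.5, 0.4]
gripper_width: 0.0585
gripper_force: 10.0
```

Call:
{"fn": "drive_tool", "kwargs": {"rows": [{"fingers": 0.1, "x": 0, "y": 0, "z": 0, "spin": -0.17}, {"fingers": 0.1, "x": 0, "y": 0, "z": 0, "spin": -0.17}, {"fingers": 0.1, "x": 0, "y": 0, "z": 0, "spin": -0.17}, {"fingers": 0.1, "x": 0, "y": 0, "z": 0, "spin": -0.17}, {"fingers": 0.1, "x": 0, "y": 0, "z": 0, "spin": -0.17}]}}

```text
time_s: 31.12
tcp_pos: [0.4771, 0.096, 0.2229]
eef_rot: [180.0, -0.0, -90.1]
contact_force: [-0.5, 0.4, -0.9]
gripper_width: 0.059
gripper_force: 10.0
```

```bash
python3 - <<'E'
from h import *
import pickle
for _ in range(2): c=cams.capture('wrist')
d=snap('wrist','pics/w9.png'); pickle.dump(d,open('w9.pkl','wb')); s,c=d
print(s['tcp_pos'],s['eef_rot'],s['gripper_width'])
go((.4765,.0965,.12,-90)); d=snap('side','pics/s9.png')
im=cv2.imread('pics/w9.png')[:260]; b=cv2.resize(cv2.imread('pics/s9.png')[140:270,90:350],None,fx=2,fy=2,interpolation=3)
o=np.zeros((520,520,3),np.uint8); o[:260,:512]=im; o[260:]=b; cv2.imwrite('pics/c9.png',o)
E
```

```text
[0.47704393 0.09603547 0.22298851] [ 1.79993841e+02 -4.10115511e-03 -9.01017845e+01] 0.058436400328034425
(0.4765, 0.0965, 0.12, -90) -> [-0.0005  0.0005  0.103  -0.0016] rows>= 2.0
```

View pics/c9.png

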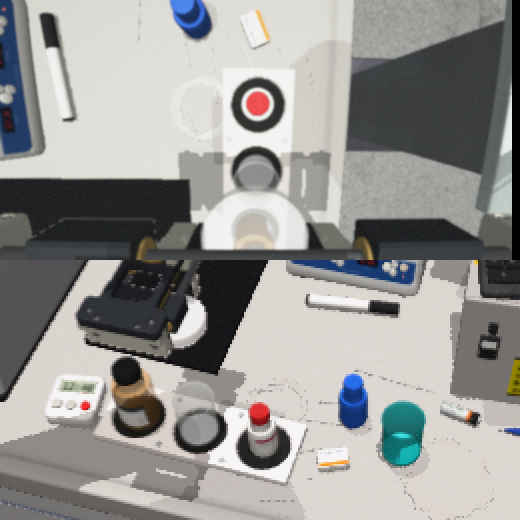

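The wrist view shows the dish held level at (255,232) over the row, with the dropper centred in its place at (258,104). The side view shows all three containers upright and the timer in place. Now I'll lower the dish.

Call:
{"fn": "drive_tool", "kwargs": {"rows": [{"fingers": 0.1, "x": 0, "y": 0.0005, "z": 0.05, "spin": 0}, {"fingers": 0.1, "x": 0, "y": 0.0005, "z": 0.09, "spin": 0}, {"fingers": 0.1, "x": 0, "y": 0.0005, "z": 0.115, "spin": 0}, {"fingers": 0.1, "x": 0, "y": 0.0005, "z": 0.122, "spin": 0}, {"fingers": 0.1, "x": 0, "y": 0.0005, "z": 0.126, "spin": 0}, {"fingers": 0.1, "x": 0, "y": 0.0005, "z": 0.128, "spin": 0}, {"fingers": 0.1, "x": 0, "y": 0.0005, "z": 0.1285, "spin": 0}, {"fingers": 0.1, "x": 0, "y": 0.0005, "z": 0.1285, "spin": 0}, {"fingers": 0.1, "x": 0, "y": 0.0005, "z": 0.1285, "spin": 0}]}}

```text
time_s: 32.45
tcp_pos: [0.4767, 0.0962, 0.0949]
eef_rot: [-180.0, 0.0, -90.1]
contact_force: [0.6, -0.8, -0.7]
gripper_width: 0.0582
gripper_force: 10.0
```

Call:
{"fn": "drive_tool", "kwargs": {"rows": [{"fingers": 0.1, "x": 0, "y": 0, "z": 0.0005, "spin": 0}, {"fingers": 0.1, "x": 0, "y": 0, "z": 0.001, "spin": 0}, {"fingers": 0.1, "x": 0, "y": 0, "z": 0.001, "spin": 0}, {"fingers": 0.1, "x": 0, "y": 0, "z": 0.001, "spin": 0}]}}

```text
time_s: 32.95
tcp_pos: [0.4768, 0.0962, 0.0942]
eef_rot: [-180.0, 0.0, -90.0]
contact_force: [-1.4, -0.0, 7.6]
gripper_width: 0.0583
gripper_force: 10.0
```

Contact is 7.6 N, so the dish is resting on the rim. I'll release and withdraw.

Call:
{"fn": "drive_tool", "kwargs": {"rows": [{"fingers": 0.4, "x": 0, "y": 0, "z": 0, "spin": 0}, {"fingers": 0.5, "x": 0, "y": 0, "z": 0, "spin": 0}, {"fingers": 0.7, "x": 0, "y": 0, "z": 0, "spin": 0}, {"fingers": 0.8, "x": 0, "y": 0, "z": 0, "spin": 0}, {"fingers": 0.8, "x": 0, "y": 0, "z": -0.02, "spin": 0}, {"fingers": 0.8, "x": 0, "y": 0, "z": -0.06, "spin": 0}, {"fingers": 0.8, "x": 0, "y": 0, "z": -0.11, "spin": 0}, {"fingers": 0.8, "x": -0.03, "y": 0, "z": -0.16, "spin": 0}, {"fingers": 0.8, "x": -0.05, "y": 0, "z": -0.18, "spin": 0}, {"fingers": 0.8, "x": -0.05, "y": 0, "z": -0.18, "spin": 0}]}}

```text
time_s: 34.2
tcp_pos: [0.4772, 0.1474, 0.2751]
eef_rot: [-179.8, 0.1, -90.0]
contact_force: [-0.8, -0.1, -0.7]
gripper_width: 0.079
gripper_force: 0.0
```

```bash
python3 - <<'E'
from h import *
for _ in range(3): cams.capture('side')
d,c=snap('side','pics/s10.png'); s,w=snap('wrist','pics/w10.png'); print(s['tcp_pos'])
b=cv2.imread('pics/s10.png')[150:260,90:290]
im=cv2.imread('pics/w10.png')[:260]
o=np.zeros((590,600,3),np.uint8); o[:260,:512]=im; o[260:]=cv2.resize(b,(600,330),interpolation=3); cv2.imwrite('pics/c10.png',o)
print('expect dish',proj(w,(.4765,.0967,.087),s), [proj(w,(.4765+dx,.0967+dy,.087),s).round(1).tolist() for dx,dy in((.0305,0),(-.0305,0),(0,-.0305),(0,.0305))])
E
```

```text
[0.47590508 0.1452824  0.27226592]
expect dish [254.95528898 133.58098071] [[227.3, 133.6], [282.6, 133.6], [255.0, 105.0], [255.0, 161.0]]
```

View pics/c10.png

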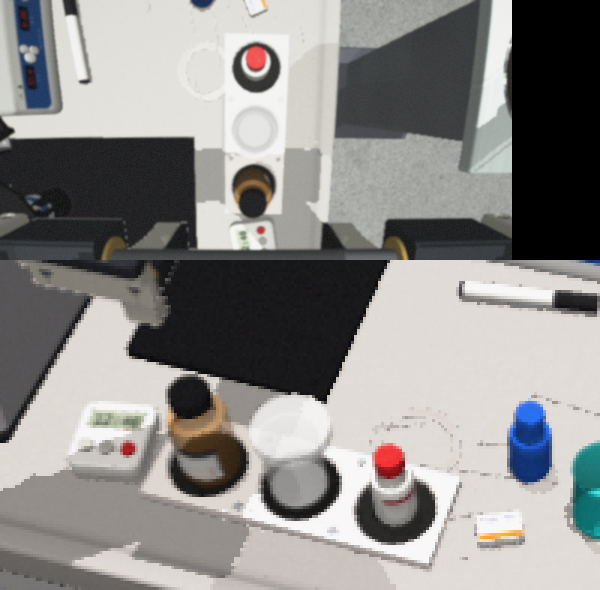

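The side view shows the amber bottle, the beaker with the dish flat on it at crop (290,428), and the dropper, all upright in their places with the timer unmoved. In the wrist view the dish is at about (255,130), and I expected (255,133). I'll do a numeric check in the side view.

```bash
python3 - <<'E'
from h import *
c=cams.capture('side'); c['pixels']
f=lambda P:[(proj(c,P)[0]-90)*3,(proj(c,P)[1]-150)*3+260]
for n,P in dict(dish=(.4765,.0967,.085),dishL=(.4765,.1272,.085),dishR=(.4765,.0662,.085),cap=(.478,.1767,.103),red=(.4747,.0165,.080),amfoot=(.478,.1767,.005)).items(): print(n,np.round(f(P)))
for n,uv,z in [('dish',(290,428),.085),('ambercap',(189,388),.103),('red',(391,453),.080)]: print(n,onz(c,(90+uv[0]/3,150+(uv[1]-260)/3),z).round(4))
E
```

```text
dish [285. 427.]
dishL [247. 419.]
dishR [323. 435.]
cap [182. 390.]
red [387. 455.]
amfoot [208. 463.]
dish [0.4767 0.0929 0.085 ]
ambercap [0.481  0.1727 0.103 ]
red [0.4772 0.0139 0.08  ]
```

All three show the same 3–4 mm offset, which is camera bias, so everything is within tolerance. I'm handing the job in.

```bash
python3 -c "
from plant import r
print(r.close_job())"
```

```text
the job is handed in; nothing more can be done
None
```

I handed the job in at about 35 s with the amber bottle at the timer's end, the beaker in the middle covered by the petri dish, and the dropper bottle at the far end. The last pictures showed all three upright in their places and the timer unmoved; no verdict was returned.

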